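# Snap the lid onto the loaded wafer carrier

### The arm

A 6-joint arm with a two-finger parallel gripper is mounted at the origin on the work surface. World frame = base frame: x ahead of the robot, y to its left, z up, the work surface at z = 0. Lengths are in m, angles in degrees, forces in N, time in s.
With the tool pointing down it reaches from about 0.25 to 0.725 m from the base axis. Payload 9.7 kg.
Tool frame: the origin (TCP) lies on the centre line of the jaws, within the pads' length; the fingertips stand 17 mm ahead of it and the grasp point (between the pads) lies 2 mm behind it (bot.nose_length is the distance from the TCP to the fingertips, in m); x points along the fingers, y is the direction in which the jaws open and shut, and the axes are right-handed (so a half turn about x gives the same grasp; the last joint's range is limited). The gripper opens to 85 mm and grips with 20 to 120 N. Pads are 22 mm wide; open, the fingers measure 114 mm over their backs; the gripper's body (76 mm by 85 mm) begins 54 mm behind the grasp point. The pads swing forward as they close: fully open they stand 13 mm farther back than shut.
Start: joints at [0, 4.979, 10.078, 95.1, 0, 90], TCP at [0.55, -0, 0.222] pointing down, gripper open.
Joint ranges: [-179.16, 179.16], [-48.56, 103.87], [-65.8, 70.77], [-126.05, 130.52], [-82.76, 87.17], [-180, 180]. Speed limits (degrees/s): [127.2, 127.2, 147.25, 180, 180, 180].

### API

Orientations are given as [roll, pitch, yaw] about the fixed x, y, z axes, in that order (R = Rz(yaw) Ry(pitch) Rx(roll)).
In Python, from workcell import bot, viewer, ticket gives the robot as it stands.
- The arm moves only by the tool jog_arm, never from a script. Its argument "deltas" is a list of rows, each an object of numbers: "fingers": the opening, from 0 (shut) to 1 (fully open); "x", "y", "z": the shift along the world's x, y, z in mm; "twist": the turn about the world's z in degrees. A call has 1 to 10 rows; each row is the pose to reach, as a shift and turn from the pose measured when the call began; what a row does not reach only later rows make up. A row lasts 1/10 s, in which the tool goes at most 50 mm and 8.59 degrees, less where a joint would pass 70% of its speed; a pose out of reach is approached as far as the arm can. A call with a gripper value outside its range is refused whole. The fingers move at their own pace and stop on an object; "grip_force" is the grip in N (left out, the last holds). Time passes only in rows, so rows that repeat a pose let the fingers close. It gives the time, the measured TCP pose, the force and the opening at its end, in the units of the state.
- bot.get_obs(): the state, without advancing time (a new reading comes with each control period).
- viewer.camera(name): name is "scene" or "side" or "wrist"; returns a dict with "image" (384x512x3 uint8, red, green, blue), "fovy" (degrees; the focal length in pixels is half the picture's height over the tangent of half this angle, whatever the lens; pixels are square), "cx", "cy" (the principal point, pixels), "world_to_cam" (4x4, takes a point from world to camera coordinates); the wrist camera has in their place "tool_from_camera" (4x4, takes a point from camera to tool coordinates, whose origin is the TCP and whose axes are the tool frame's). Camera axes: x right, y down, z forward; pixel columns grow to the right and rows downward; lengths in m; the calibration is good to about 2 mm. A picture is of the moment at which its call begins: read the wrist's pose just before it. There is no depth.
- ticket.job_done(): hands the job in, once; it reports no verdict.
The state is a dict: "time": time; "q": joint angles; "qd": joint speeds; "joint_efforts": joint torques, N m; "ee_pos": TCP position; "tcp_rot": TCP orientation; "wrist_force": force on the tool from outside, world axes, zero at the start; "torque": the same for the moment, N m; "opening": finger opening in m.
Only numpy, scipy, OpenCV 4.12 (cv2) and the standard library are available. Lean on these libraries where they do the work, as an engineer would, in place of code of your own. Each camera call takes 0.05 s, during which the arm holds its last target.

### The job

Close the round wafer carrier that holds the white wafer: set the lid with the orange knob in its mouth and press it gently straight down with the gripper until it snaps past the catches and its flange lies flat on the rim, then stop pushing and let go. Do not put the lid on the empty carrier, and leave the lid with the blue knob where it stands.

Things in the scene. Friction and masses are not known exactly. Their poses are not given: they have to be found in the camera images.
- lid_orange: White lid with orange knob, 80 g, upright on its plug; round, so yaw is free. Origin: centre of the plug's underside, z up. Heights above it: plug cone 36 mm wide at 0 to a 50.4 mm lip at 9-10.5, neck and shoulder above; flange 76 mm wide at 32-37; upright cylindrical knob 25 mm wide at 37-63 (grip here).
- carrier_loaded: Black round pot fixed to the bench, white wafer inside, thin orange ring on the rim; 88 mm wide, 42 high. Origin: underside centre. Mouth 58 wide: enter within 4 of centre; 4 brass spring balls 25 up. Lid origin above this origin: 22 mm resting loose on the balls, 10 when home (flange on rim, knob top at 73). In between, a push peak of about 11 N (8 to 15), then it snaps down.
- carrier_empty: The empty wafer carrier: the same black pot with the same orange ring, catches and sizes, fixed to the bench, but with no wafer: its floor is black. Origin: centre of its underside. Not to be closed.
- lid_blue: The wrong lid: like the other but with a blue knob and a plug 62 mm across, too wide for these carriers (flange 82 mm across, same heights). Origin: centre of the underside of its plug. It stays where it is.
Not all that is in view belongs to the job. What is shaped like the carrier_loaded but purple or red is not meant. Leave any green look-alike of the lid_orange alone.

How it is judged:
By the outcome, as a careful person would: the job done as asked, in the order asked, and still so for the second after the job is handed in, with the robot touching nothing.
It also fails if it takes over 40 s, if anything falls off the work surface, if the arm or the gripper's body presses on something with over 40 N, if the wrist force passes 120 N, or if a joint passes its speed limit or range.

## Working session

There is one attempt and no reset: what is moved stays moved. The work goes in short steps, Python scripts to look and compute and a tool call to move; the robot and the scene stay as the last step left them, time stands still between calls to the robot, and variables do not carry over. Pictures are saved under pics/ and viewed, and the job is handed in when it is done.

Besides the shell and the picture viewer there is one more tool, called after "Emit:" as name(argument=value, ...) on one line, values as JSON. jog_arm: Moves the arm, as the interface text tells. Its arguments: {"type":"object","properties":{"deltas":{"type":"array"},"grip_force":{"type":"number"}},"required":["deltas"]}

```bash
mkdir -p pics; ls
cat > h.py <<'E'
import numpy as np, cv2
from workcell import bot, viewer, ticket
def shot(n,f):
    c=viewer.camera(n); cv2.imwrite('pics/'+f,c['image'][:,:,::-1]); return c
def ray(c,u,v,z):
    f=c['image'].shape[0]/2/np.tan(np.radians(c['fovy'])/2)
    d=np.array([(u-c['cx'])/f,(v-c['cy'])/f,1]); W=np.array(c['world_to_cam']); R=W[:3,:3]
    o=-R.T@W[:3,3]; d=R.T@d; return o+d*(z-o[2])/d[2]
E
python3 - <<'E'
from h import *
import pickle
for n in ['scene','side','wrist']:
    c=shot(n,n+'0.png'); pickle.dump(c,open(n+'0.pkl','wb')); print(n,{k:np.round(v,3).tolist() for k,v in c.items() if k!='image'})
print(bot.get_obs())
E
```

```text
pics
scene {'fovy': 55.133, 'cx': 261.404, 'cy': 192.209, 'world_to_cam': [[-0.736, 0.676, -0.019, 0.416], [0.517, 0.545, -0.66, -0.217], [-0.437, -0.496, -0.751, 0.891], [0.0, 0.0, 0.0, 1.0]]}
side {'fovy': 50.93, 'cx': 253.137, 'cy': 196.641, 'world_to_cam': [[-0.958, -0.286, -0.01, 0.47], [-0.184, 0.643, -0.743, 0.148], [0.219, -0.71, -0.669, 0.665], [0.0, 0.0, 0.0, 1.0]]}
wrist {'fovy': 61.527, 'cx': 256.791, 'cy': 188.453, 'tool_from_camera': [[-0.0, -0.277, 0.961, -0.152], [1.0, -0.0, 0.0, -0.0], [0.0, 0.961, 0.277, -0.07], [0.0, 0.0, 0.0, 1.0]]}
{'time': 0.15, 'q': array([-1.18361425e-03,  5.00414241e+00,  1.00438716e+01,  9.50998213e+01,
       -1.67523258e-03,  8.99990120e+01]), 'qd': array([ 0.02200382, -0.07818419,  0.17965053,  0.08500302,  0.10820034,
        0.00211311]), 'joint_efforts': array([-3.04631758e-03, -5.20762289e+01,  4.65044117e+01,  1.38444663e-02,
       -2.16874664e-04, -1.82086734e-05]), 'ee_pos': array([ 5.49807348e-01, -1.99656640e-05,  2.21334183e-01]), 'tcp_rot': array([ -88.40412304,   89.93988462, -178.40431775]), 'wrist_force': array([ 0.29144553, -0.03521599, -0.92129219]), 'torque': array([ 7.52032665e-03,  1.86184656e-02, -1.32607975e-05]), 'opening': 0.08531723311334252}
```

View pics/scene0.png

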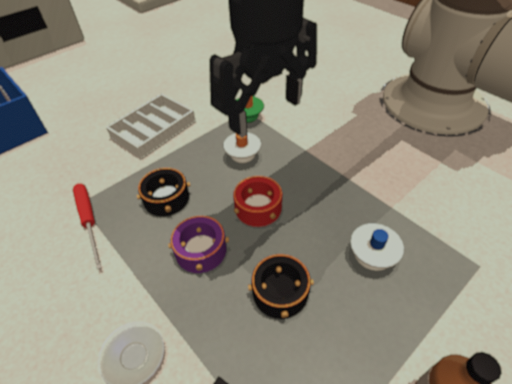

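View pics/side0.png

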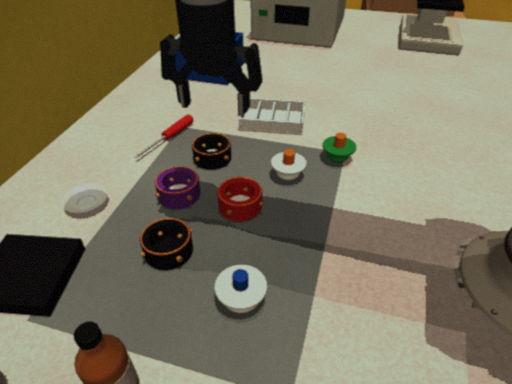

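View pics/wrist0.png

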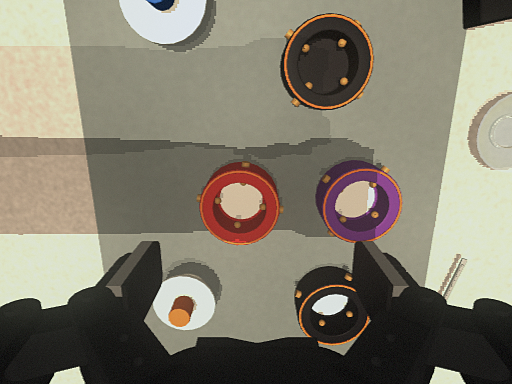

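The scene shows two white-or-orange lid candidates. The white lid with the orange knob (scene 242,148; side 288,165; wrist 184,300) fits, while the green lid with an orange knob (scene 250,108; side 340,148) is the look-alike. There are two black pots. The one at scene 163,192 (side 211,151; wrist 330,305) shows a white floor, and the one at scene 281,286 (side 167,243) has a black floor. I'll confirm this in a crop and measure.

```bash
cat > m.py <<'E'
from h import *
import pickle
C={n:pickle.load(open(n+'0.pkl','rb')) for n in ['scene','side','wrist']}
a=C['scene']['image'][90:240,125:275]; b=C['side']['image'][110:220,170:370]
A=cv2.resize(a,(400,400),interpolation=cv2.INTER_CUBIC); B=cv2.resize(b,(400,220),interpolation=cv2.INTER_CUBIC)
B=np.vstack([B,np.zeros((180,400,3),np.uint8)]); cv2.imwrite('pics/crop0.png',np.hstack([A,B])[:,:,::-1])
def blobs(n,m,mn=15):
    k,l,s,ce=cv2.connectedComponentsWithStats(m.astype(np.uint8),connectivity=8)
    for i in range(1,k):
        if s[i,4]>=mn: print(n,s[i].tolist(),np.round(ce[i],1))
for n in ['scene','side']:
    h=cv2.cvtColor(C[n]['image'],cv2.COLOR_RGB2HSV); H,S,V=cv2.split(h)
    blobs(n+' orange',(H>=6)&(H<=18)&(S>150)&(V>100))
    blobs(n+' white',(S<40)&(V>185),60)
E
python3 m.py
```

```text
scene orange [246, 97, 6, 11, 36] [249.3 102.9]
scene orange [237, 134, 10, 13, 90] [241.1 140.7]
scene orange [139, 169, 49, 34, 232] [162.7 190.1]
scene orange [234, 177, 48, 36, 242] [258.  197.9]
scene orange [247, 188, 6, 5, 24] [249.7 190. ]
scene orange [267, 190, 5, 6, 22] [268.9 192.7]
scene orange [165, 206, 6, 5, 18] [167.3 207.7]
scene orange [235, 208, 4, 5, 17] [236.6 209.9]
scene orange [269, 213, 6, 6, 28] [272.  215.5]
scene orange [212, 234, 12, 20, 22] [219.  244.2]
scene orange [251, 255, 60, 53, 450] [280.4 285.6]
scene orange [276, 267, 5, 5, 19] [278.2 269. ]
scene orange [295, 280, 5, 6, 20] [297.2 282.6]
scene orange [281, 311, 7, 6, 24] [284.1 313.7]
scene orange [437, 356, 32, 28, 641] [450.6 370.5]
scene white [0, 0, 234, 384, 50161] [ 93.5 188.6]
scene white [257, 0, 156, 149, 11532] [338.1  69.1]
scene white [475, 90, 37, 30, 432] [496.4 104.3]
scene white [160, 107, 22, 12, 82] [170.6 112.6]
scene white [147, 115, 22, 13, 108] [157.7 120.8]
scene white [133, 123, 24, 15, 137] [144.3 129.4]
scene white [119, 131, 24, 15, 142] [130.3 137.9]
scene white [2
[... 555 characters left out ...]
2, 37, 214] [165.7 237.3]
side orange [75, 351, 43, 29, 822] [ 95.  365.3]
side white [245, 110, 13, 9, 85] [251.  114.1]
side white [260, 110, 12, 10, 95] [265.7 114.8]
side white [275, 111, 13, 10, 91] [280.1 115.4]
side white [289, 112, 11, 10, 96] [294.3 116.7]
side white [317, 125, 16, 12, 67] [322.9 130.8]
side white [272, 154, 33, 18, 334] [288.1 163.7]
side white [133, 156, 20, 23, 134] [141.5 166.8]
side white [378, 173, 25, 12, 91] [389.1 177.8]
side white [361, 179, 13, 15, 63] [366.9 186.7]
side white [64, 184, 42, 15, 144] [ 82. 189.]
side white [335, 193, 44, 19, 266] [354.9 200.9]
side white [216, 266, 50, 41, 1218] [240.6 288.1]
side white [358, 358, 22, 11, 85] [368.4 363.1]
```

View pics/crop0.png

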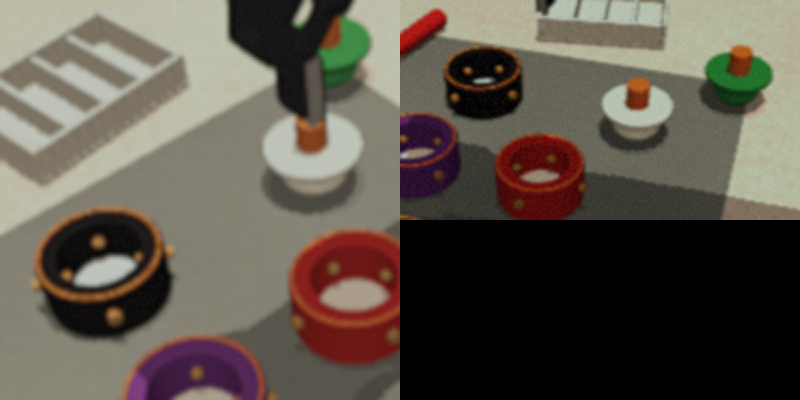

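```bash
cat > m2.py <<'E'
from h import *
import pickle
C={n:pickle.load(open(n+'0.pkl','rb')) for n in ['scene','side']}
def fit(P,it=6,tol=2.5e-3):
    P=P[:,:2]; m=np.ones(len(P),bool)
    for _ in range(it):
        Q=P[m]; s=np.linalg.lstsq(np.c_[2*Q,np.ones(len(Q))],(Q**2).sum(1),rcond=None)[0]
        r=np.sqrt(s[2]+s[:2]@s[:2]); e=np.abs(np.linalg.norm(P-s[:2],axis=1)-r); m=e<max(tol,np.median(e)*2)
    return np.round(s[:2]*1e3,1),round(r*1e3,1),m.sum(),len(P)
def msk(c,kind,box):
    H,S,V=cv2.split(cv2.cvtColor(c['image'],cv2.COLOR_RGB2HSV))
    m={'o':(H>=4)&(H<=20)&(S>120)&(V>70),'w':(S<70)&(V>150)}[kind]
    z=np.zeros_like(m); x0,y0,x1,y1=box; z[y0:y1,x0:x1]=1; return (m&z).astype(np.uint8)
if __name__=='__main__':
  for n,box in [('scene',(136,165,190,204)),('side',(188,130,236,168))]:
    c=C[n]; v,u=np.nonzero(msk(c,'o',box)); P=np.array([ray(c,a,b,.042) for a,b in zip(u,v)]); print(n,'ring',fit(P))
  for n,box in [('scene',(220,128,264,166)),('side',(268,145,310,184))]:
    c=C[n]; m=msk(c,'w',box)|msk(c,'o',box); k=max(cv2.findContours(m,0,1)[0],key=cv2.contourArea)[:,0]
    P=np.array([ray(c,a,b,.037) for a,b in k]); print(n,'flange',fit(P))
  # knob axis mid-height z=.050 blobs
  print('knob scene',ray(C['scene'],241.1,140.7,.05)*1e3,'side',ray(C['side'],289,155.6,.05)*1e3)
E
python3 m2.py
```

```text
scene ring (array([ 641.1, -185.4]), np.float64(40.8), np.int64(331), 416)
side ring (array([ 644.8, -184.4]), np.float64(41.1), np.int64(160), 206)
scene flange (array([ 458.7, -173.7]), np.float64(38.0), np.int64(76), 93)
side flange (array([ 462.8, -171.3]), np.float64(36.4), np.int64(69), 97)
knob scene [ 463.12929341 -169.29620172   50.        ] side [ 462.7282566  -175.40674438   50.        ]
```

Run:
```python
from h import *
import pickle
from scipy.spatial.transform import Rotation as R
C={n:pickle.load(open(n+'0.pkl','rb')) for n in ['scene','side']}
print('green',ray(C['side'],340.5,139.3,.05), 'red',ray(C['side'],240,190,.042),'purple',ray(C['side'],178,180,.042))
o=bot.get_obs(); print(R.from_euler('xyz',o['tcp_rot'],degrees=True).as_matrix().round(3), bot.nose_length,o['ee_pos'])
```

```text
green [ 0.36579749 -0.26670483  0.05      ] red [ 0.53162462 -0.04940926  0.042     ] purple [ 0.66143756 -0.0442131   0.042     ]
[[-0.001  1.    -0.   ]
 [-0.    -0.    -1.   ]
 [-1.    -0.001  0.   ]] 0.017 [ 5.49807348e-01 -1.99656640e-05  2.21334183e-01]
```

Emit:
jog_arm(deltas=[{"x":-22,"y":-43,"z":-10,"fingers":1},{"x":-44,"y":-86,"z":-30},{"x":-66,"y":-129,"z":-55},{"x":-88.5,"y":-172,"z":-80},{"x":-88.5,"y":-172,"z":-90},{"x":-88.5,"y":-172,"z":-90},{"x":-88.5,"y":-172,"z":-90}], grip_force=60)

```text
validation failed for argument at $.de...
```

```bash
cat >> h.py <<'E'
from scipy.spatial.transform import Rotation as R
def wrist(f):
    o=bot.get_obs(); c=shot('wrist',f); T=np.eye(4); T[:3,:3]=R.from_euler('xyz',o['tcp_rot'],degrees=True).as_matrix(); T[:3,3]=o['ee_pos']
    c['world_to_cam']=np.linalg.inv(T@np.array(c['tool_from_camera'])); return o,c
E
python3 - <<'E'
from h import *
import pickle
o,c=wrist('w1.png'); pickle.dump(c,open('w1.pkl','wb'));print(o['ee_pos'],o['time'],o['wrist_force'])
c=shot('side','s1.png'); pickle.dump(c,open('s1.pkl','wb'))
E
```

```text
[ 5.49807348e-01 -1.99656640e-05  2.21334183e-01] 0.15 [ 0.29144553 -0.03521599 -0.92129219]
```

View pics/w1.png

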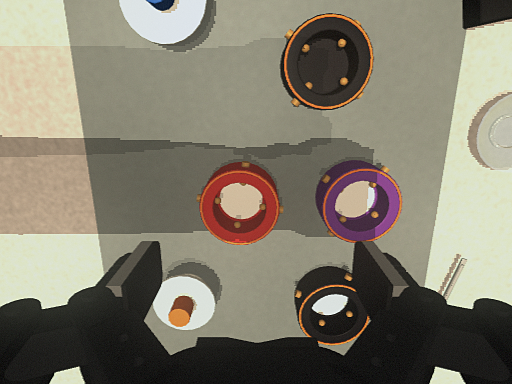

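View pics/s1.png

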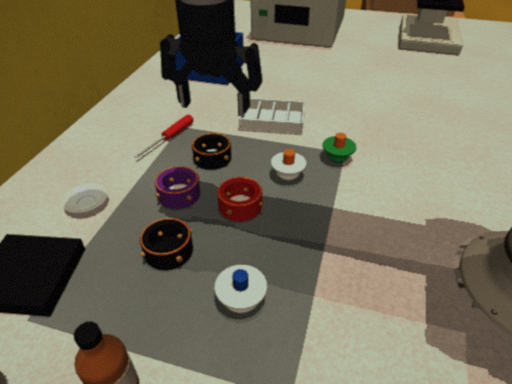

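The call was refused before anything moved, so the pictures match the start view. I'll retry with every key given in each row.

Emit:
jog_arm(deltas=[{"fingers":1,"x":-22,"y":-43,"z":-10,"twist":0},{"fingers":1,"x":-44,"y":-86,"z":-30,"twist":0},{"fingers":1,"x":-66,"y":-129,"z":-55,"twist":0},{"fingers":1,"x":-88,"y":-172,"z":-80,"twist":0},{"fingers":1,"x":-88,"y":-172,"z":-90,"twist":0},{"fingers":1,"x":-88,"y":-172,"z":-90,"twist":0},{"fingers":1,"x":-88,"y":-172,"z":-90,"twist":0}], grip_force=60)

```text
time: 0.95
ee_pos: [0.462, -0.1718, 0.132]
tcp_rot: [-112.7, 90.0, 157.2]
wrist_force: [-0.0, -0.5, 0.7]
opening: 0.0851
```

Run:
```python
from h import *
import pickle
c1=pickle.load(open('w1.pkl','rb'))
import m2
for kind,box,z in [('o',(290,262,385,346),.042),('w',(150,270,220,332),.037)]:
    m=m2.msk(c1,kind,box); 
    if kind=='w': k=max(cv2.findContours(m|m2.msk(c1,'o',box),0,1)[0],key=cv2.contourArea)[:,0]
    else: v,u=np.nonzero(m); k=np.c_[u,v]
    print(kind,m2.fit(np.array([ray(c1,a,b,z) for a,b in k])))
o,c=wrist('w2.png'); pickle.dump(c,open('w2.pkl','wb'));print(o['ee_pos'],o['time'],o['wrist_force'],o['opening'])
c=shot('side','s2.png'); pickle.dump(c,open('s2.pkl','wb'))
```

```text
o (array([ 642.4, -184.8]), np.float64(41.4), np.int64(403), 560)
w (array([ 460.9, -172.1]), np.float64(37.5), np.int64(162), 205)
[ 0.46204    -0.17179418  0.13204398] 0.95 [-0.02453675 -0.49474034  0.71163543] 0.08514210726509461
```

View pics/w2.png

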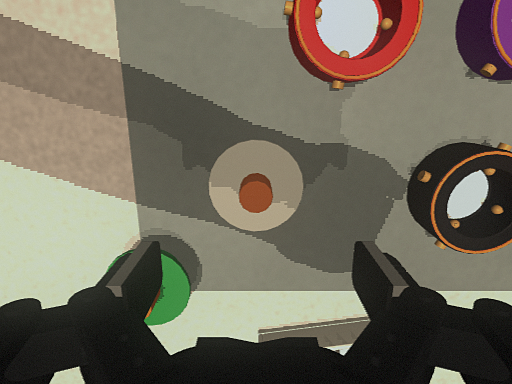

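View pics/s2.png

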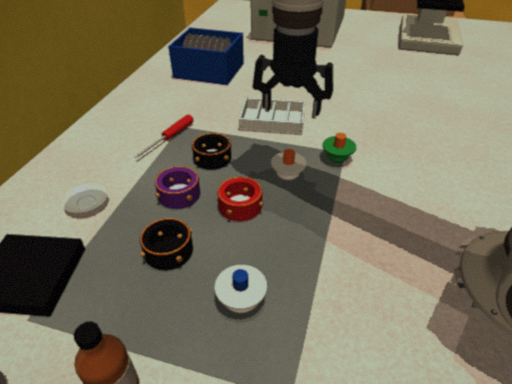

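The wrist view centres the orange knob on the white lid at (256,190), with the green lid off to the left at (150,285) and the loaded pot at (478,200). All views agree on lid (461,-172) and carrier (642.5,-185). Descending now.

Emit:
jog_arm(deltas=[{"fingers":1,"x":-1,"y":0,"z":-25,"twist":0},{"fingers":1,"x":-1,"y":0,"z":-50,"twist":0},{"fingers":1,"x":-1,"y":0,"z":-66,"twist":0},{"fingers":1,"x":-1,"y":0,"z":-73,"twist":0},{"fingers":1,"x":-1,"y":0,"z":-73,"twist":0},{"fingers":0.5,"x":-1,"y":0,"z":-73,"twist":0},{"fingers":0.2,"x":-1,"y":0,"z":-73,"twist":0},{"fingers":0,"x":-1,"y":0,"z":-73,"twist":0},{"fingers":0,"x":-1,"y":0,"z":-73,"twist":0},{"fingers":0,"x":-1,"y":0,"z":-73,"twist":0}], grip_force=60)

```text
time: 2.05
ee_pos: [0.4619, -0.1714, 0.0599]
tcp_rot: [68.2, 89.9, -21.7]
wrist_force: [-0.3, -0.3, -0.2]
opening: 0.0122
```

Run:
```python
from h import *
o,c=wrist('w3.png'); print(o['ee_pos'],o['time'],o['wrist_force'],o['opening'])
```

```text
[ 0.46189737 -0.17144716  0.05991426] 2.05 [-0.25359026 -0.29534669 -0.15270177] 0.012201914473935066
```

View pics/w3.png

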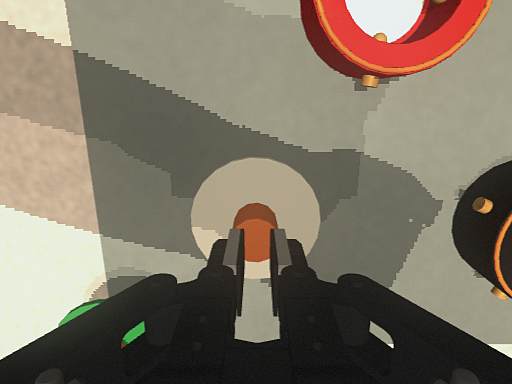

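Run:
```python
from h import *
o=bot.get_obs();cw=viewer.camera('wrist')['image'][140:340,150:370]; cs=viewer.camera('side')['image'][90:200,230:350]; cc=viewer.camera('scene')['image'][80:180,190:300]
r=lambda i,w,h:cv2.resize(i,(w,h),interpolation=cv2.INTER_CUBIC)
cv2.imwrite('pics/z3.png',np.hstack([r(cw,400,364),r(cs,396,364)])[:,:,::-1]); cv2.imwrite('pics/z3b.png',r(cc,550,500)[:,:,::-1])
print(bot.get_obs()['opening'],bot.get_obs()['wrist_force'])
```

```text
-3.1702688750121995e-05 [-0.52829378  0.2170004  -0.37919759]
```

View pics/z3.png

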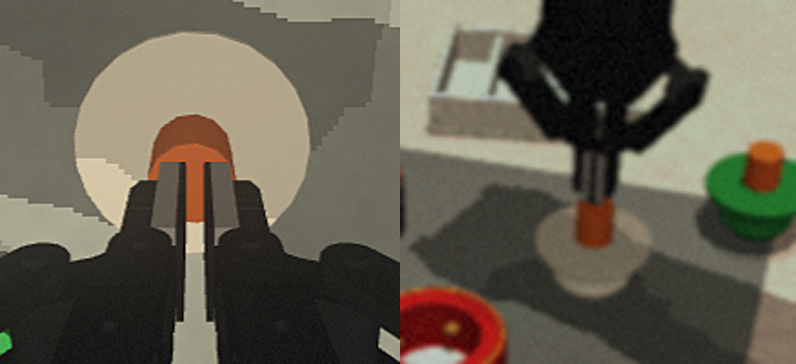

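View pics/z3b.png

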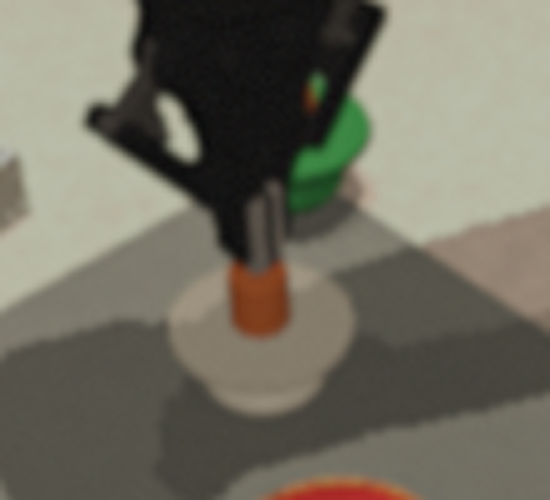

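The fingers shut fully (opening 0) without touching anything. The tips look like they are above or behind the knob, so I'll triangulate them.

Run:
```python
from h import *
def proj(c,p):
    W=c['world_to_cam']; q=W[:3,:3]@np.array(p)+W[:3,3]; f=192/np.tan(np.radians(c['fovy'])/2); return np.round([c['cx']+f*q[0]/q[2],c['cy']+f*q[1]/q[2]],1)
o,c=wrist('w4.png'); s=shot('side','s4.png'); k=shot('scene','k4.png')
e=o['ee_pos']; print(e,o['opening'])
for n,cam in [('wrist',c),('side',s),('scene',k)]:
    cam['world_to_cam']=np.array(cam['world_to_cam'])
    print(n,'tip +y',proj(cam,e+[0,.011,-.017]),'tip-y',proj(cam,e+[0,-.011,-.017]),'knobtop',proj(cam,[.461,-.172,.063]),'knobbase',proj(cam,[.461,-.172,.037]))
```

```text
[ 0.46179653 -0.17137272  0.05968398] -3.1702688750121995e-05
wrist tip +y [257.4 206.3] tip-y [257.3 242.5] knobtop [255.9 241.3] knobbase [255.9 221.9]
side tip +y [287.7 162.5] tip-y [290.  156.6] knobtop [289.7 151.6] knobbase [289.1 161.6]
scene tip +y [244.7 145.3] tip-y [237.6 140.1] knobtop [240.6 134.5] knobbase [241.4 144.5]
```

Run:
```python
import cv2,numpy as np
r=lambda i:cv2.resize(i,(390,390),interpolation=cv2.INTER_NEAREST)
s=cv2.imread('pics/s4.png')[120:172,262:314]; k=cv2.imread('pics/k4.png')[100:152,216:268]
cv2.imwrite('pics/z4.png',np.hstack([r(s),r(k)]))
```

```text
(no output)
```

View pics/z4.png

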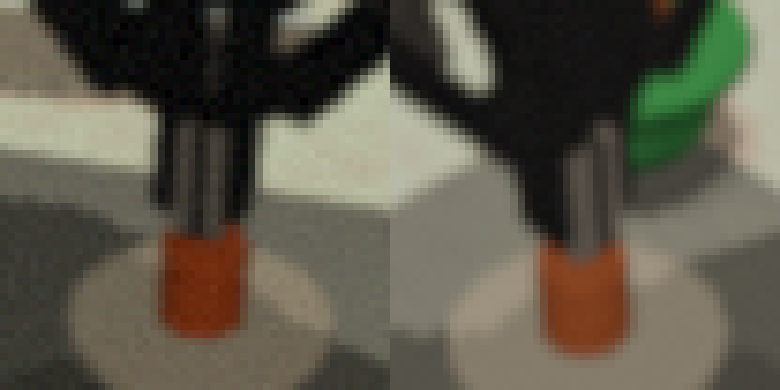

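View pics/w4.png

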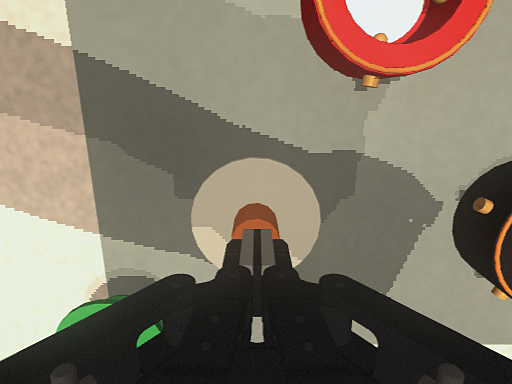

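Run:
```python
from h import *
o,c=wrist('w5.png'); s=viewer.camera('side'); k=viewer.camera('scene')
def tri(obs):
    A=[];b=[]
    for cam,u,v in obs:
        p=ray(cam,u,v,0);q=ray(cam,u,v,.1);d=(q-p)/np.linalg.norm(q-p);M=np.eye(3)-np.outer(d,d);A.append(M);b.append(M@p)
    X=np.linalg.lstsq(np.vstack(A),np.hstack(b),rcond=None)[0]; return X*1e3
print(o['ee_pos']*1e3, tri([(s,289.1,151.6),(k,241.7,134.7),(c,257,229)]),tri([(s,289.1,151.6),(k,241.7,134.7)]),o['time'])
```

```text
[ 461.77318699 -171.38718241   59.65465007] [ 461.86542938 -165.23544245   66.97618017] [ 461.64802628 -167.82560214   65.66208193] 2.4
```

Run:
```python
from h import *
import pickle,m2
for f,box in [('w2.pkl',(200,130,310,240))]:
    c=pickle.load(open(f,'rb')); m=m2.msk(c,'w',box)
    H,S,V=cv2.split(cv2.cvtColor(c['image'],cv2.COLOR_RGB2HSV)); print(c['image'][160,250],c['image'][100,250])
    m=((c['image'][:,:,0]>130)).astype(np.uint8); z=np.zeros_like(m); z[box[1]:box[3],box[0]:box[2]]=1; m&=z
    k=max(cv2.findContours(m,0,1)[0],key=cv2.contourArea)[:,0]
    print(len(k),m2.fit(np.array([ray(c,a,b,.037) for a,b in k])))
```

```text
[144 134 113] [129 127 110]
261 (array([ 460.6, -171.8]), np.float64(37.2), np.int64(261), 261)
```

Emit:
jog_arm(deltas=[{"fingers":1,"x":0,"y":0,"z":0,"twist":0},{"fingers":1,"x":0,"y":0,"z":0,"twist":0},{"fingers":1,"x":0,"y":0,"z":0,"twist":0},{"fingers":1,"x":0,"y":0,"z":0,"twist":0},{"fingers":1,"x":0,"y":0,"z":0,"twist":0},{"fingers":1,"x":0,"y":0,"z":0,"twist":0}], grip_force=60)

```text
time: 3.15
ee_pos: [0.4618, -0.1714, 0.0596]
tcp_rot: [67.2, 90.0, -22.8]
wrist_force: [-0.2, 0.9, -0.2]
opening: 0.0846
```

Run:
```python
from h import *
o,c=wrist('w6.png'); shot('side','s6.png'); shot('scene','k6.png'); print(o['opening'],o['ee_pos'],o['time'])
r=lambda i:cv2.resize(i,(390,390),interpolation=cv2.INTER_CUBIC)
cv2.imwrite('pics/z6.png',np.hstack([r(cv2.imread('pics/s6.png')[100:178,250:328]),r(cv2.imread('pics/k6.png')[80:158,200:278])]))
```

```text
0.08461824098586986 [ 0.46179312 -0.17136197  0.059638  ] 3.15
```

View pics/z6.png

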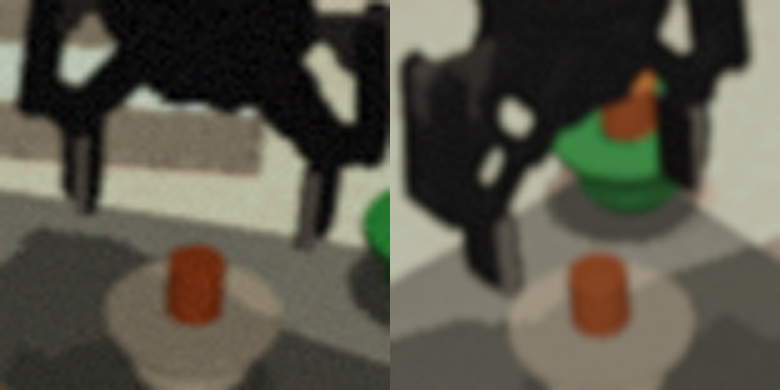

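View pics/w6.png

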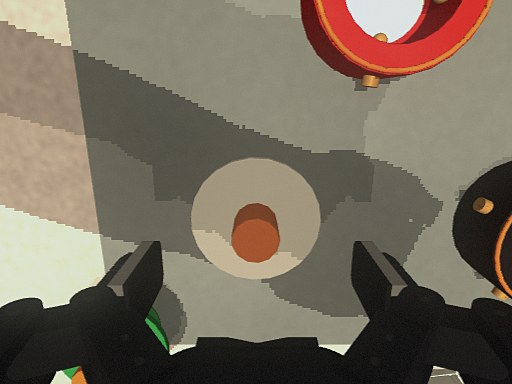

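The lid is untouched at (460.6,-171.8). The flange radius and three-view triangulation agree that the reported pose is right but the fingertips really stand about 7 mm above the TCP, not 17 mm below. I'll go about 22 mm lower and grip.

Emit:
jog_arm(deltas=[{"fingers":1,"x":-1,"y":0,"z":-10,"twist":0},{"fingers":1,"x":-1,"y":0,"z":-18,"twist":0},{"fingers":1,"x":-1,"y":0,"z":-22,"twist":0},{"fingers":1,"x":-1,"y":0,"z":-22,"twist":0},{"fingers":0,"x":-1,"y":0,"z":-22,"twist":0},{"fingers":0,"x":-1,"y":0,"z":-22,"twist":0},{"fingers":0,"x":-1,"y":0,"z":-22,"twist":0},{"fingers":0,"x":-1,"y":0,"z":-22,"twist":0},{"fingers":0,"x":-1,"y":0,"z":-22,"twist":0},{"fingers":0,"x":-1,"y":0,"z":-22,"twist":0}], grip_force=60)

```text
time: 4.3
ee_pos: [0.4612, -0.1715, 0.0382]
tcp_rot: [68.1, 89.9, -21.9]
wrist_force: [0.5, -0.5, 3.9]
opening: 0.0224
```

Run:
```python
from h import *
o,c=wrist('w7.png'); shot('side','s7.png'); shot('scene','k7.png'); print(o['opening'],o['ee_pos'],o['time'],o['wrist_force'])
r=lambda i:cv2.resize(i,(390,390),interpolation=cv2.INTER_CUBIC)
cv2.imwrite('pics/z7.png',np.hstack([r(cv2.imread('pics/s7.png')[100:178,250:328]),r(cv2.imread('pics/w7.png')[120:350,140:370])]))
```

```text
0.02240834329604976 [ 0.46116029 -0.17153039  0.0381848 ] 4.3 [ 0.52373854 -0.53202002  3.93271445]
```

View pics/z7.png

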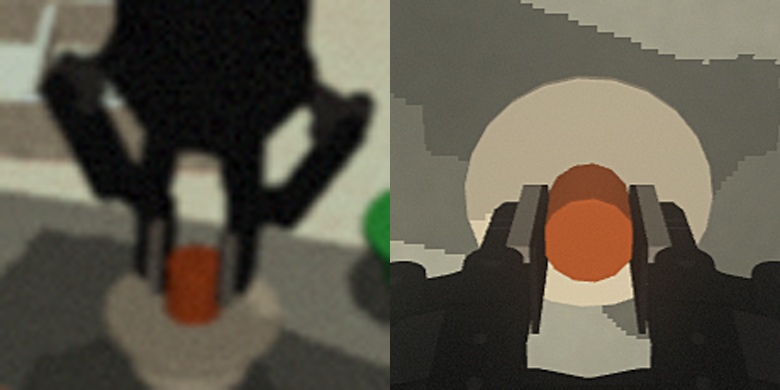

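Emit:
jog_arm(deltas=[{"fingers":0,"x":0,"y":0,"z":4,"twist":0},{"fingers":0,"x":0,"y":0,"z":15,"twist":0},{"fingers":0,"x":0,"y":0,"z":35,"twist":0},{"fingers":0,"x":0,"y":0,"z":55,"twist":0},{"fingers":0,"x":0,"y":0,"z":65,"twist":0},{"fingers":0,"x":0,"y":0,"z":65,"twist":0},{"fingers":0,"x":0,"y":0,"z":65,"twist":0}], grip_force=60)

```text
time: 5.15
ee_pos: [0.461, -0.1715, 0.1027]
tcp_rot: [67.1, 89.9, -22.8]
wrist_force: [0.3, -1.1, -1.0]
opening: 0.0225
```

Run:
```python
from h import *
o,c=wrist('w8.png'); shot('side','s8.png'); shot('scene','k8.png'); print(o['opening'],o['ee_pos'],o['time'],o['wrist_force'])
r=lambda i:cv2.resize(i,(390,390),interpolation=cv2.INTER_CUBIC)
cv2.imwrite('pics/z8.png',np.hstack([r(cv2.imread('pics/s8.png')[80:180,240:340]),r(cv2.imread('pics/w8.png')[120:350,140:370])]))
```

```text
0.02250487228829572 [ 0.46101941 -0.17146762  0.10267028] 5.15 [ 0.33602308 -1.11153393 -1.0396788 ]
```

View pics/z8.png

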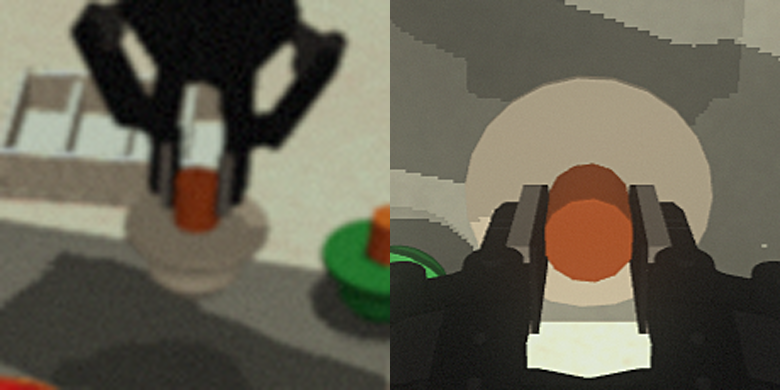

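The lid is held upright, unchanged in the wrist frame. Next I'll carry it over the loaded carrier.

Emit:
jog_arm(deltas=[{"fingers":0,"x":15,"y":-1,"z":0,"twist":0},{"fingers":0,"x":45,"y":-3,"z":0,"twist":0},{"fingers":0,"x":85,"y":-6,"z":0,"twist":0},{"fingers":0,"x":125,"y":-9,"z":0,"twist":0},{"fingers":0,"x":155,"y":-11,"z":0,"twist":0},{"fingers":0,"x":174,"y":-12.5,"z":0,"twist":0},{"fingers":0,"x":182,"y":-13,"z":0,"twist":0},{"fingers":0,"x":182,"y":-13,"z":0,"twist":0},{"fingers":0,"x":182,"y":-13,"z":0,"twist":0},{"fingers":0,"x":182,"y":-13,"z":0,"twist":0}], grip_force=60)

```text
time: 6.3
ee_pos: [0.6418, -0.1843, 0.1024]
tcp_rot: [30.4, 90.0, -59.6]
wrist_force: [-0.4, -0.6, -0.6]
opening: 0.0225
```

Run:
```python
from h import *
import pickle
o,c=wrist('w9.png'); pickle.dump(c,open('w9.pkl','wb')); s=shot('side','s9.png'); k=shot('scene','k9.png'); pickle.dump((s,k),open('sk9.pkl','wb')); print(o['opening'],o['ee_pos'],o['tcp_rot'],o['time'],o['wrist_force'])
r=lambda i:cv2.resize(i,(390,390),interpolation=cv2.INTER_CUBIC)
cv2.imwrite('pics/z9.png',np.hstack([r(cv2.imread('pics/s9.png')[80:180,160:260]),r(cv2.imread('pics/k9.png')[120:220,110:210])]))
```

```text
0.02247238536591295 [ 0.64182385 -0.18434033  0.10242716] [ 30.37786916  89.99082358 -59.5733129 ] 6.3 [-0.39929551 -0.55442096 -0.5889488 ]
```

View pics/z9.png

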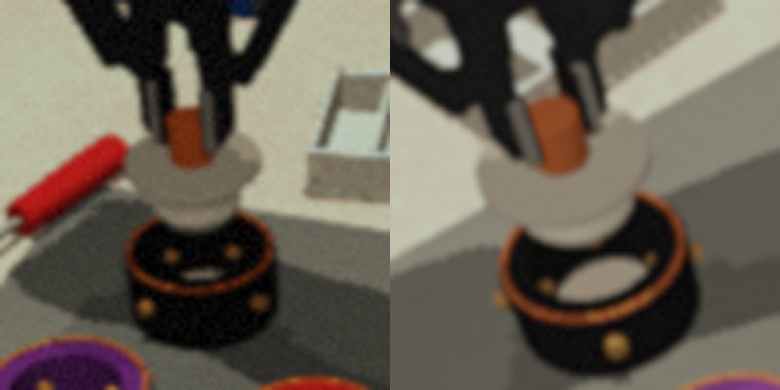

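View pics/w9.png

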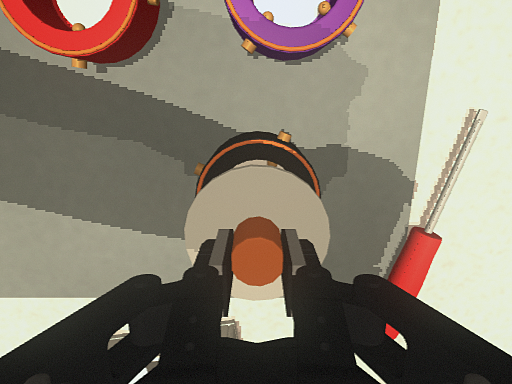

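Run:
```python
from h import *
import pickle,m2
c=pickle.load(open('w9.pkl','rb')); s,k=pickle.load(open('sk9.pkl','rb'))
v,u=np.nonzero(m2.msk(c,'o',(192,138,330,200))); print('wrist ring',m2.fit(np.array([ray(c,a,b,.042) for a,b in zip(u,v)])))
for n,cam,box in [('side',s,(188,130,236,158)),('scene',k,(136,165,190,204))]:
    v,u=np.nonzero(m2.msk(cam,'o',box)); print(n,'ring',m2.fit(np.array([ray(cam,a,b,.042) for a,b in zip(u,v)]),tol=1.5e-3))
# flange contour in wrist
g=c['image'].astype(int); m=(abs(g-np.median(g[190:210,230:290].reshape(-1,3),axis=0)).max(2)<14).astype(np.uint8)
n,l,st,_=cv2.connectedComponentsWithStats(m); i=l[200,255]; print(st[i])
kk=max(cv2.findContours((l==i).astype(np.uint8),0,1)[0],key=cv2.contourArea)[:,0]; kk=kk[kk[:,1]<235]
print('flange',m2.fit(np.array([ray(c,a,b,.1015) for a,b in kk]),tol=1e-3))
```

```text
wrist ring (array([ 642.1, -184.5]), np.float64(41.6), np.int64(738), 878)
side ring (array([ 645.2, -184.7]), np.float64(41.6), np.int64(63), 81)
scene ring (array([ 641.2, -185.2]), np.float64(41.0), np.int64(234), 290)
[    0   166   330   106 10283]
flange (array([585.6, -92.7]), np.float64(93.8), np.int64(376), 548)
```

Run:
```python
from h import *
import pickle,m2
c=pickle.load(open('w9.pkl','rb')); g=cv2.cvtColor(c['image'],cv2.COLOR_RGB2GRAY)
x0=[]
for r in (190,200,210,220,228): 
    e=np.abs(np.diff(cv2.GaussianBlur(g,(3,3),0)[r].astype(int))); x0.append((r,178+int(e[178:225].argmax()),290+int(e[290:340].argmax())))
print(x0)
P=[(257,165),(257,299)]+[(a,r) for r,a,b in x0]+[(b,r) for r,a,b in x0]
print(m2.fit(np.array([ray(c,a,b,.1015) for a,b in P]),tol=1e-3))
```

```text
[(190, 200, 312), (200, 193, 320), (210, 188, 324), (220, 185, 328), (228, 183, 328)]
(array([ 641.1, -184.2]), np.float64(37.4), np.int64(12), 12)
```

Lid axis is at (641,-184), and the carrier is at (642.5,-184.8). I'll correct +1 mm in x and lower to just above the balls.

Emit:
jog_arm(deltas=[{"fingers":0,"x":1.2,"y":-0.5,"z":-5,"twist":0},{"fingers":0,"x":1.2,"y":-0.5,"z":-12,"twist":0},{"fingers":0,"x":1.2,"y":-0.5,"z":-20,"twist":0},{"fingers":0,"x":1.2,"y":-0.5,"z":-28,"twist":0},{"fingers":0,"x":1.2,"y":-0.5,"z":-34,"twist":0},{"fingers":0,"x":1.2,"y":-0.5,"z":-38,"twist":0},{"fingers":0,"x":1.2,"y":-0.5,"z":-39,"twist":0},{"fingers":0,"x":1.2,"y":-0.5,"z":-39,"twist":0},{"fingers":0,"x":1.2,"y":-0.5,"z":-39,"twist":0}], grip_force=60)

```text
time: 7.35
ee_pos: [0.6436, -0.185, 0.064]
tcp_rot: [70.3, 89.9, -19.7]
wrist_force: [0.1, -0.6, -0.2]
opening: 0.0227
```

Run:
```python
from h import *
o,c=wrist('w10.png'); shot('side','s10.png'); shot('scene','k10.png'); print(o['opening'],o['ee_pos'],o['time'],o['wrist_force'],o['torque'])
r=lambda i:cv2.resize(i,(390,390),interpolation=cv2.INTER_CUBIC)
cv2.imwrite('pics/z10.png',np.hstack([r(cv2.imread('pics/s10.png')[80:180,160:260]),r(cv2.imread('pics/k10.png')[120:220,110:210])]))
```

```text
0.02268304321925404 [ 0.64355162 -0.18496734  0.0640493 ] 7.35 [ 0.14070687 -0.64302884 -0.23665496] [-0.00321112  0.01905665 -0.02531878]
```

View pics/z10.png

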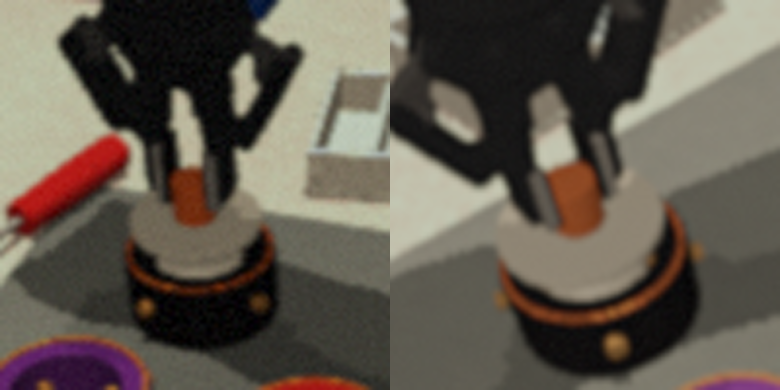

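View pics/w10.png

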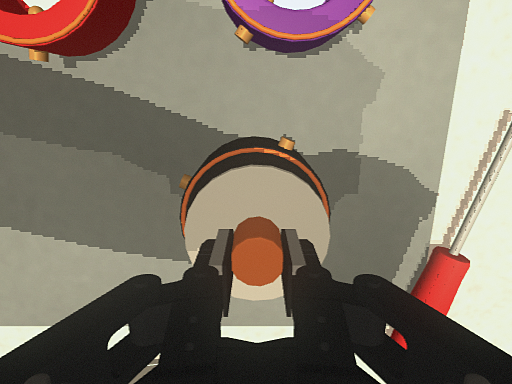

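The lid is in the mouth, concentric, with no contact force. I'll press slowly and check the force as I go.

Emit:
jog_arm(deltas=[{"fingers":0,"x":0,"y":0,"z":-1,"twist":0},{"fingers":0,"x":0,"y":0,"z":-2,"twist":0},{"fingers":0,"x":0,"y":0,"z":-3,"twist":0},{"fingers":0,"x":0,"y":0,"z":-4,"twist":0},{"fingers":0,"x":0,"y":0,"z":-5,"twist":0},{"fingers":0,"x":0,"y":0,"z":-6,"twist":0},{"fingers":0,"x":0,"y":0,"z":-6,"twist":0}], grip_force=60)

```text
time: 8.2
ee_pos: [0.6438, -0.185, 0.0584]
tcp_rot: [74.2, 89.9, -15.8]
wrist_force: [-0.3, 0.0, 3.3]
opening: 0.0223
```

Emit:
jog_arm(deltas=[{"fingers":0,"x":0,"y":0,"z":-1,"twist":0},{"fingers":0,"x":0,"y":0,"z":-2,"twist":0},{"fingers":0,"x":0,"y":0,"z":-2,"twist":0}], grip_force=60)

```text
time: 8.5
ee_pos: [0.6441, -0.185, 0.0571]
tcp_rot: [73.2, 89.8, -16.8]
wrist_force: [-1.1, 0.6, 4.8]
opening: 0.0224
```

Emit:
jog_arm(deltas=[{"fingers":0,"x":-0.5,"y":0,"z":-1,"twist":0},{"fingers":0,"x":-0.8,"y":0,"z":-2,"twist":0},{"fingers":0,"x":-0.8,"y":0,"z":-3,"twist":0},{"fingers":0,"x":-0.8,"y":0,"z":-3,"twist":0}], grip_force=60)

```text
time: 8.9
ee_pos: [0.6437, -0.1852, 0.0545]
tcp_rot: [72.4, 89.8, -17.6]
wrist_force: [0.2, -0.3, 2.5]
opening: 0.0225
```

Emit:
jog_arm(deltas=[{"fingers":0,"x":-0.3,"y":0,"z":-1,"twist":0},{"fingers":0,"x":-0.3,"y":0,"z":-2,"twist":0},{"fingers":0,"x":-0.3,"y":0,"z":-3,"twist":0},{"fingers":0,"x":-0.3,"y":0,"z":-3,"twist":0}], grip_force=60)

```text
time: 9.3
ee_pos: [0.6428, -0.185, 0.0502]
tcp_rot: [71.8, 89.9, -18.2]
wrist_force: [0.5, 0.5, -5.2]
opening: 0.023
```

Run:
```python
from h import *
o,c=wrist('w11.png'); shot('side','s11.png'); shot('scene','k11.png'); print(o['opening'],o['ee_pos'],o['time'],o['wrist_force'],o['torque'])
r=lambda i:cv2.resize(i,(390,390),interpolation=cv2.INTER_CUBIC)
cv2.imwrite('pics/z11.png',np.hstack([r(cv2.imread('pics/s11.png')[80:180,160:260]),r(cv2.imread('pics/k11.png')[120:220,110:210])]))
```

```text
0.022984826729896164 [ 0.64284398 -0.18504933  0.05016022] 9.3 [ 0.45372407  0.51434162 -5.21214514] [ 0.06448269 -0.15977183  0.05770793]
```

View pics/z11.png

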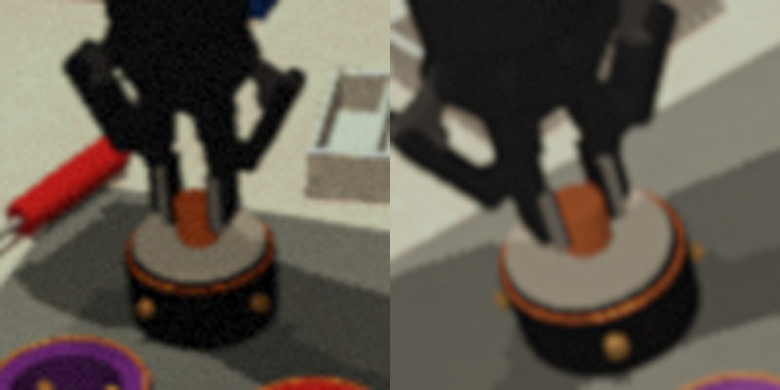

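View pics/w11.png

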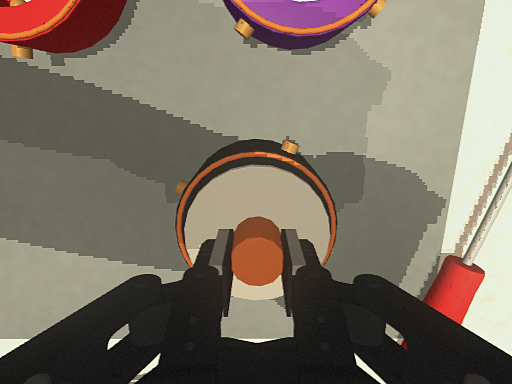

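The wrist force has changed sign to -5 N, so the catches are pulling the lid down and it is past the peak. About 2 mm remain to seat it.

Emit:
jog_arm(deltas=[{"fingers":0,"x":0,"y":0,"z":-1,"twist":0},{"fingers":0,"x":0,"y":0,"z":-2,"twist":0},{"fingers":0,"x":0,"y":0,"z":-2,"twist":0},{"fingers":0,"x":0,"y":0,"z":-2,"twist":0}], grip_force=60)

```text
time: 9.85
ee_pos: [0.6427, -0.1849, 0.0483]
tcp_rot: [73.2, 89.9, -16.8]
wrist_force: [-1.0, 1.1, -1.6]
opening: 0.0226
```

Emit:
jog_arm(deltas=[{"fingers":0,"x":0,"y":0,"z":-0.7,"twist":0},{"fingers":0,"x":0,"y":0,"z":-1,"twist":0},{"fingers":0,"x":0,"y":0,"z":-1,"twist":0}], grip_force=60)

```text
time: 10.15
ee_pos: [0.6428, -0.185, 0.0483]
tcp_rot: [73.5, 89.8, -16.4]
wrist_force: [-4.4, 2.8, 4.6]
opening: 0.0229
```

Seated: z stays at 0.0483 (predicted 0.0482) and the force now pushes back. I'll stop pushing, open the fingers, and rise.

Emit:
jog_arm(deltas=[{"fingers":0,"x":0,"y":0,"z":0,"twist":0},{"fingers":0.5,"x":0,"y":0,"z":0,"twist":0},{"fingers":0.8,"x":0,"y":0,"z":0,"twist":0},{"fingers":0.8,"x":0,"y":0,"z":0,"twist":0},{"fingers":0.8,"x":0,"y":0,"z":0,"twist":0},{"fingers":0.8,"x":0,"y":0,"z":8,"twist":0},{"fingers":0.8,"x":0,"y":0,"z":25,"twist":0},{"fingers":0.8,"x":0,"y":0,"z":50,"twist":0},{"fingers":0.8,"x":0,"y":0,"z":70,"twist":0},{"fingers":0.8,"x":0,"y":0,"z":80,"twist":0}])

```text
time: 11.15
ee_pos: [0.6436, -0.1852, 0.1311]
tcp_rot: [73.5, 89.6, -16.4]
wrist_force: [0.1, -1.0, 0.0]
opening: 0.0681
```

Run:
```python
from h import *
import m2
o,c=wrist('w12.png'); s=shot('side','s12.png'); k=shot('scene','k12.png'); print(o['opening'],o['ee_pos'],o['time'],o['wrist_force'])
r=lambda i:cv2.resize(i,(390,390),interpolation=cv2.INTER_CUBIC)
cv2.imwrite('pics/z12.png',np.hstack([r(cv2.imread('pics/s12.png')[110:180,175:245]),r(cv2.imread('pics/k12.png')[150:220,128:198])]))
```

```text
0.06808528243279315 [ 0.64355922 -0.18519038  0.13112375] 11.15 [ 0.14513953 -0.9616683   0.00644406]
```

View pics/z12.png

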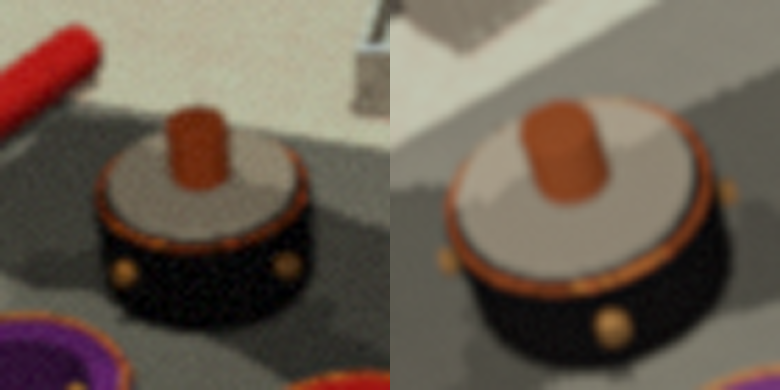

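View pics/w12.png

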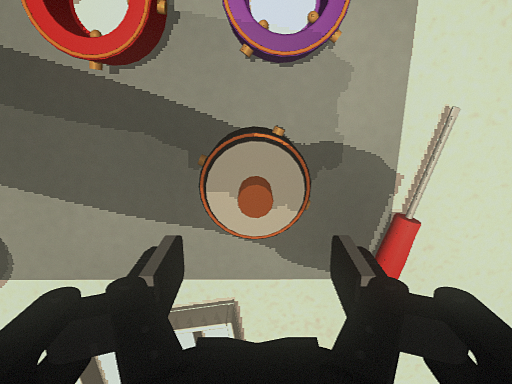

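View pics/k12.png

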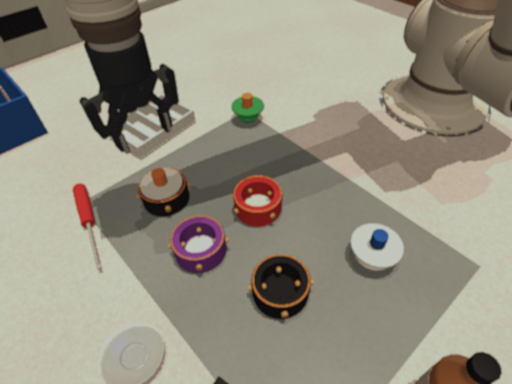

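Run:
```python
from h import *
o,c=wrist('w13.png')
f=lambda c:192/np.tan(np.radians(c['fovy'])/2)
for n,cam,ob in [('side',viewer.camera('side'),(210.4,131.2)),('scene',viewer.camera('scene'),(158.2,172.4))]:
    W=np.array(cam['world_to_cam'])
    for z in (.073,.075,.085):
        q=W[:3,:3]@[.6425,-.185,z]+W[:3,3]; print(n,z,np.round([cam['cx']+f(cam)*q[0]/q[2],cam['cy']+f(cam)*q[1]/q[2]],1),'obs',ob)
import m2
v,u=np.nonzero(m2.msk(c,'o',(195,122,315,242))*1); u,v=u[(abs(u-255)>25)|(abs(v-195)>30)],v[(abs(u-255)>25)|(abs(v-195)>30)]
print('ring',m2.fit(np.array([ray(c,a,b,.042) for a,b in zip(u,v)]),tol=1e-3))
```

```text
side 0.073 [210.7 131.4] obs (210.4, 131.2)
side 0.075 [210.6 130.7] obs (210.4, 131.2)
side 0.085 [210.3 126.8] obs (210.4, 131.2)
scene 0.073 [157.1 172.9] obs (158.2, 172.4)
scene 0.075 [156.8 172.1] obs (158.2, 172.4)
scene 0.085 [155.5 168. ] obs (158.2, 172.4)
ring (array([ 642.2, -184.6]), np.float64(41.6), np.int64(1165), 1337)
```

The knob top is at 73–74 mm, which means home (loose would be 85 mm). I'm handing it in.

```bash
python3 -c "
from workcell import ticket
print(ticket.job_done())"
```

```text
the job is handed in; nothing more can be done
None
```

The orange-knob lid is on the carrier with the white wafer, snapped home and let go. I handed the job in at about 11.5 s.

- **Seating:** I pressed in small steps. The highest reading was 4.8 N at the end of a step; the peak inside a step isn't reported. The force then turned to −5 N as the catches drew the lid down. It stopped at the expected home height with 4.6 N push-back, and I released it there.
- **Last checks:** The side and scene cameras put the knob top at 73–74 mm (73 is home, 85 would be loose). The flange looks flat and centred in the ring, and the gripper is clear at about zero force. The last scene view shows the blue lid, the green lid and the empty carrier where they were.
- **Disagreed:** The first grasp closed on nothing, though the lid was not touched. The fingertips measured about 7 mm behind the TCP (the tool's reference point), not the stated 17 mm ahead, so I gripped 22 mm lower. The opening read 22.5 mm on the 25 mm knob.
- **Failed:** The first move call was refused because its rows left out some keys; nothing moved.

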